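# Put the sanding block away in the tool chest with a locking lid stay

### The arm

A 6-joint arm with a two-finger parallel gripper is mounted at the origin on the work surface. World frame = base frame: x ahead of the robot, y to its left, z up, the work surface at z = 0. Lengths are in mm, angles in rad, forces in N, time in s.
With the tool pointing down it reaches from about 400 to 925 mm from the base axis. Payload 12.5 kg.
Tool frame: the origin (TCP) lies on the front face of the gripper's body, between the roots of the fingers; the fingertips stand 78 mm ahead of it and the grasp point (between the pads) lies 59 mm ahead of it (env.nose_length is the distance from the TCP to the fingertips, in mm); z points along the fingers, y is the line along which they close (so a half turn about z gives the same grasp; the last joint's range is limited). The gripper opens to 95 mm and grips with 3 to 60 N. Pads are 20 mm wide; open, the fingers measure 119 mm over their backs; the gripper's body (75 mm by 180 mm) begins 59 mm behind the grasp point.
Start: joints at [-0.106, 0.491, 1.559, -0, 1.092, -0.106], TCP at [625.01, 0.022, 292.261] pointing down, gripper open.
Joint ranges: [-3.1, 3.1], [-0.84, 2.19], [0.05, 2.79], [-1.13, 4.28], [0.06, 2.93], [-2.69, 2.69]. Speed limits (rad/s): [2.22, 2.22, 2.79, 3.14, 3.14, 3.14].

### API

Orientations are given as [roll, pitch, yaw] about the fixed x, y, z axes, in that order (R = Rz(yaw) Ry(pitch) Rx(roll)).
In Python, from cell import env gives the robot as it stands.
- The arm moves only by the tool jog_arm, never from a script. Its argument "motion" is a list of rows, each a list of 7 numbers: the turn, a rotation vector about the tool's x, y, z in degrees, then the shift along the tool's x, y, z in mm, then the finger opening in mm, from 0 to 95.1. In form: [[wx, wy, wz, x, y, z, hand], ...]. A call has 1 to 10 rows; each row shifts and turns the commanded pose from where the row before left it, along the tool's axes as they then stand; what a row does not reach is not made up. A row lasts 1/8 s, in which the tool goes at most 62.5 mm and 10.7 degrees, less where a joint would pass 70% of its speed; a pose out of reach is approached as far as the arm can. A call is refused whole if a number of a shift passes 62.5 or a number of a turn 10.7, either way. A call with a gripper value outside its range is refused whole. The fingers move at their own pace and stop on an object; the grip force is fixed at half the most. Time passes only in rows, so rows that do not move let the fingers close. It gives the time, the measured TCP pose, the force, the opening and the grip force at its end, in the units of the state.
- env.state(): the state, without advancing time (a new reading comes with each control period).
- env.read_camera(name): name is "scene" or "side" or "wrist"; returns a dict with "color" (420x560x3 uint8, red, green, blue), "z_map" (420x560 float32, mm along the optical axis (not along the pixel's ray), 0 where there is no reading), "camera_matrix" (3x3 intrinsics, pixels), "k1" (the pictures are not rectified: a ray, as slopes to the right and down, at radius r is drawn at 1 + k1 r^2 times it, then the intrinsics apply), "world_to_cam" (4x4, takes a point from world to camera coordinates). Camera axes: x right, y up, looking along -z (the intrinsics and any distortion apply to the point x, -y, -z); pixel columns grow to the right and rows downward; lengths in mm; the calibration is good to about 2 mm. A picture is of the moment at which its call begins.
- env.job_done(): hands the job in; it is judged then, once.
Trained networks look in the newest picture that a camera, given by its name, has taken for a name from the list of things; names that differ only in an ending like _2 or _b are one class to them, and where a whole thing is asked for, a point or a joint stands for the part that bears it (a point fixed in the world has none). Each returns a list of dicts, best first, with "score" (0 to 1); they miss things now and then, are a little off and sometimes report something else, mostly with a low value. They report only what shows in the picture. A call takes as long as a camera call. They do not tell look-alikes from the thing itself.
- env.recognise(camera, thing): "location" ([column, row] in pixels, amid what is visible of it).
The state is a dict: "t": time; "joints": joint angles; "qvel": joint speeds; "tau": joint torques, N m; "eef_pos": TCP position; "tcp_rot": TCP orientation; "ft_force": force on the tool from outside, world axes, zero at the start; "moment": the same for the moment, N m; "opening": opening from 0.0 (shut) to 1.0 (fully open); "grip_force": force on a finger pad.
Only numpy, scipy, OpenCV 4.12 (cv2) and the standard library are available. Lean on these libraries where they do the work, as an engineer would, in place of code of your own. Each camera call takes 0.05 s, during which the arm holds its last target. There are 200 camera calls.

### The job

Put the cork sanding block away in the green tool chest: raise the lid until its folding stay locks and holds it open by itself, lay the block inside, then free the stay by its red knee bar (up and towards the lid handle's side, which lifts the lid slightly, then fold) and bring the lid down under control, without letting it drop, until it is fully shut. Feel for the lock and do not strain the stay: its foot clamp slips if it is pulled or pushed too hard and must stay where it is set. Leave the other things on the bench where they are.

Things in the scene. Friction and masses are not known exactly. Their poses are not given: they have to be found in the camera images.
- chest: fixed green tool chest, open on top, 200 (x) x 240 (y) x 100 high, walls and floor 8 thick (inside 184 x 224), closed by a plywood lid 12 thick. Origin: centre of its underside on the bench. Own x points from the lid-handle side to the hinge side, own y points to the side that carries the stay, z up. The hinge line lies on the rim of the +x side
- lid (a joint): angle of the lid (rad): 0 shut (as it starts), grows as it is raised. It weighs 0.5 to 0.8 kg and falls shut unless held or locked. The stay draws taut somewhere between 1.21 and 1.58, set by a hidden screw; pulled taut lightly (5 N over the lid's own weight at the handle) its knee swings over centre by itself, and let go there the lid sinks back about 0.1 rad and rests locked
- lid_hinge (a point): middle of the lid's hinge line: chest x +100, y 0, z 100 mm; the hinge turns about the chest's y
- lid_handle (a point): centre of the lid's red handle rod, 12 mm thick, along the chest's y, 88 mm free between its arms, 40 mm out from the lid's front edge, open space all round; 240 mm from the hinge line, 106 mm above the bench when shut. It can turn between gripping fingers. Over about 10 N of pull here on the taut stay makes its foot clamp slip
- stay_foot (a point): lower pivot of the stay on the chest's +y side (chest x +5, y +126, z 50 mm), turning about the chest's y. It sits on a clamp in a slot along the chest's x, which slips at about 24 N and must end where it was
- knee_bar (a point): grip point on the stay's red knee bar, 14 mm thick, 52 long along chest y; this centre is 60 mm out from the +y side. It circles stay_foot in the chest's x-z plane (radius 80-100 mm, hidden). Lid shut: folded to -x, 45-75 mm up. Locked: 113-127 mm up at x +50 to +75. Drawn up and to -x (3-9 N) it lifts the lid about 6 mm over centre; then the lid drives it (up to 9 N). Back at its start place the lid is shut
- block_center (a point): centre of the cork-and-wood sanding block: 90 (own x) x 40 (own y) x 34 high, about 0.12 kg, lying flat on the bench (centre 17 mm up)
- tape_center (a point): centre of a yellow tape measure standing on the bench, 75 x 37 x 60 high; bystander, may stand where the block was another time
- jam: jam jar, 68 across, 85 high; origin under its centre; bystander
Things that resemble listed ones, but are neither listed nor needed, are in the scene too. Of the things like the part that bears block_center, leave any that is purple or white; of the rest the smaller one is meant.

How it is judged:
By the outcome, as a careful person would: the job done as asked, in the order asked, and still so for the second after the job is handed in, with the robot touching nothing.
It also fails if it takes over 72 s, if anything falls off the work surface, if the arm or the gripper's body presses on something with over 40 N, if the wrist force passes 120 N, or if a joint passes its speed limit or range.

## Working session

There is one attempt and no reset: what is moved stays moved. The work goes in short steps, Python scripts to look and compute and a tool call to move; the robot and the scene stay as the last step left them, time stands still between calls to the robot, and variables do not carry over. Pictures are saved under pics/ and viewed, at most 10 in all, crops included, and the job is handed in when it is done.

Besides the shell and the picture viewer there is one more tool, called after "Call:" as a command line: name --pt "numbers of a row" for each row, then --argument value for the rest. jog_arm: Moves the arm, as the interface text tells. Its arguments: {"type":"object","properties":{"motion":{"type":"array"}},"required":["motion"]}

```bash
ls; mkdir -p pics; cat > h.py <<'E'
import numpy as np,cv2
from cell import env
def undist(c,px):
    K=c["camera_matrix"];k=c["k1"]
    d=np.array([(px[0]-K[0,2])/K[0,0],(px[1]-K[1,2])/K[1,1]]);u=d.copy()
    for _ in range(20):u=d/(1+k*(u@u))
    return u
def deproj(c,px,r=2):
    x,y=int(round(px[0])),int(round(px[1]))
    z=c["z_map"][max(y-r,0):y+r+1,max(x-r,0):x+r+1];z=z[z>0]
    if not len(z):return None
    z=np.median(z);u=undist(c,px)
    return (np.linalg.inv(c["world_to_cam"])@[u[0]*z,-u[1]*z,-z,1])[:3]
def cloud(c):
    K=c["camera_matrix"];k=c["k1"];H,W=c["z_map"].shape
    g=np.stack(np.meshgrid(np.arange(W),np.arange(H)),-1).astype(float)
    d=(g-[K[0,2],K[1,2]])/[K[0,0],K[1,1]];u=d.copy()
    for _ in range(20):u=d/(1+k*(u**2).sum(-1,keepdims=True))
    z=c["z_map"].astype(float)
    P=np.stack([u[...,0]*z,-u[...,1]*z,-z,np.ones_like(z)],-1)
    P=P@np.linalg.inv(c["world_to_cam"]).T
    P[z==0]=np.nan
    return P[...,:3]
def save(c,n,crop=None,s=1):
    im=c["color"]
    if crop:im=im[crop[1]:crop[3],crop[0]:crop[2]]
    cv2.imwrite("pics/"+n,cv2.resize(im[...,::-1],None,fx=s,fy=s))
E
python3 - <<'E'
from h import *
s=env.state();print(s)
names=["chest","lid","lid_handle","stay_foot","knee_bar","block_center","tape_center","jam"]
for cam in("scene","side"):
    c=env.read_camera(cam);save(c,cam+"0.png");np.savez(cam+"0.npz",**c)
    for n in names:
        for d in env.recognise(cam,n)[:4]:
            p=deproj(c,d["location"]);print(cam,n,round(d["score"],2),np.round(d["location"]),None if p is None else p.round())
E
```

```text
pics
{'t': 0.0, 'joints': array([-1.05627484e-01,  4.91553905e-01,  1.55947497e+00,  2.86441598e-06,
        1.09169232e+00, -1.05552272e-01]), 'qvel': array([ 0.00156079,  0.00060168,  0.00064959,  0.00078099, -0.00132148,
       -0.00064107]), 'tau': array([-9.52334158e-04, -6.12640929e+01, -2.58175153e+01,  6.92750537e-02,
        4.83079045e-02, -1.38641695e-05]), 'eef_pos': array([6.24832388e+02, 2.38130496e-02, 2.91656426e+02]), 'tcp_rot': array([-3.14047067e+00, -1.21424318e-04,  1.57071972e+00]), 'ft_force': array([-0.46593585,  0.21574404, -0.08036473]), 'moment': array([0.03480774, 0.03038035, 0.04509114]), 'grip_force': 0.0, 'opening': 1.0004745525309253}
scene chest 0.61 [289. 268.] [632.  42. 112.]
scene lid 0.62 [291. 253.] [594.  26. 112.]
scene lid_handle 0.89 [288. 254.] [600.  22. 112.]
scene stay_foot 0.79 [353. 272.] [527. 146.  52.]
scene knee_bar 0.63 [365. 276.] [526. 174.  54.]
scene block_center 0.73 [237. 160.] [ 283. -336.   46.]
scene block_center 0.7 [209. 242.] [ 598. -204.   36.]
scene block_center 0.67 [169. 234.] [ 624. -310.   35.]
scene tape_center 0.62 [210. 193.] [ 460. -304.   55.]
scene jam 0.16 [210. 193.] [ 460. -304.   55.]
side chest 0.83 [312. 198.] [572. -61. 112.]
side lid 0.59 [311. 186.] [584. -15. 112.]
side lid_handle 0.78 [309. 184.] [580.  -6. 111.]
side knee_bar 0.66 [309. 184.] [580.  -5. 112.]
side block_center 0.74 [264. 271.] [ 411. -216.   45.]
side block_center 0.74 [332. 258.] [ 591. -208.   33.]
side block_center 0.72 [353. 302.] [ 599. -339.   35.]
side block_center 0.64 [205. 345.] [ 253. -377.   46.]
side tape_center 0.78 [284. 310.] [ 433. -337.   57.]
side tape_center 0.73 [311. 185.] [585. -11. 112.]
side jam 0.96 [385. 247.] [ 719. -228.   69.]
```

View pics/scene0.png

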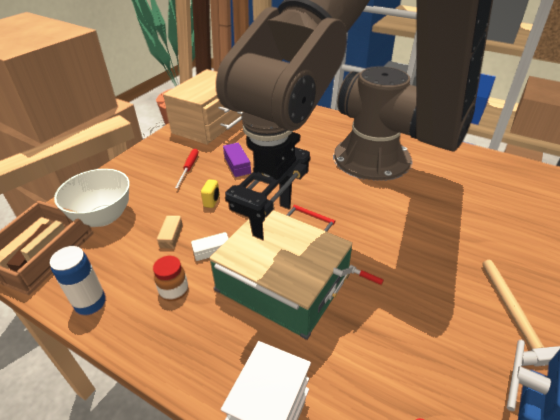

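View pics/side0.png

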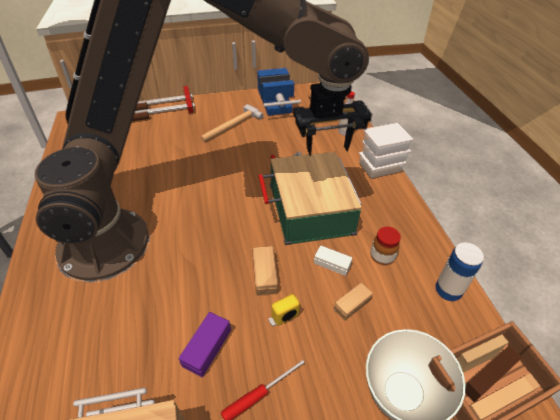

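The scene shows the chest at scene (285,262) with its handle at (313,214) and the knee bar at (370,278). Block candidates:
- Purple at scene (237,160).
- White at (209,242).
- Small cork/wood at (169,234), side (353,302), 35 high.
- Larger wood block at side (264,271), 45 high.

I choose the small one at scene (169,234).

```bash
python3 - <<'E'
from h import *
L=[]
for cam in("scene","side"):
    c=dict(np.load(cam+"0.npz"));c["k1"]=float(c["k1"]);P=cloud(c);im=c["color"].astype(int)
    R=(im[...,0]>110)&(im[...,1]<60)&(im[...,2]<60)
    X,Y,Z=P[...,0],P[...,1],P[...,2]
    def rect(m,n):
        q=P[m][:,:2].astype(np.float32)
        if len(q)<10:print(cam,n,len(q));return
        print(cam,n,len(q),cv2.minAreaRect(q),'zmed',np.median(P[m][:,2]).round(1), 'z5-95',np.percentile(P[m][:,2],[5,95]).round(1))
    lid=(Z>106)&(Z<118)&(X>400)&(X<780)&(Y>-150)&(Y<200)&~R
    lab,n=cv2.connectedComponents(lid.astype(np.uint8))[1],0
    big=np.argmax(np.bincount(lab[lid]));rect(lab==big,"lid")
    hd=R&(X>350)&(X<560)&(Y>-150)&(Y<120)&(Z>90)&(Z<125);rect(hd,"handle")
    kn=R&(X>400)&(X<650)&(Y>90)&(Y<230)&(Z<100)&(Z>20);rect(kn,"knee")
    b=(np.hypot(X-605,Y+325)<80)&(Z>28)&(Z<40);rect(b,"block")
    b=(np.hypot(X-605,Y+325)<80)&(Z>8)&(Z<28);rect(b,"blockside")
    b=(np.hypot(X-411,Y+216)<80)&(Z>38)&(Z<52);rect(b,"bigblock")
    if cam=="side":
        save(c,"crop.png",(230,230,420,330),4)
        j=(np.hypot(X-719,Y+228)<60)&(Z>60);rect(j,"jam")
        j=(np.hypot(X-433,Y+337)<60)&(Z>50);rect(j,"tape")
    else:
        for kk in P[kn][::25]:print(kk.round())
E
```

```text
scene lid 7700 ((577.544921875, 12.7694091796875), (257.5876770019531, 252.84210205078125), 87.96882629394531) zmed 112.8 z5-95 [110.4 114.7]
scene handle 107 ((458.10015869140625, 11.20254898071289), (104.82681274414062, 8.402237892150879), 88.4671859741211) zmed 110.8 z5-95 [107.9 113.3]
scene knee 142 ((522.9388427734375, 186.10781860351562), (51.64345169067383, 14.568235397338867), 88.87960052490234) zmed 56.1 z5-95 [51.1 59.2]
scene block 402 ((606.1842041015625, -327.31231689453125), (91.34207153320312, 40.83353805541992), 26.5205020904541) zmed 34.5 z5-95 [30.5 36.6]
scene blockside 158 ((606.0516357421875, -310.2670593261719), (95.9293212890625, 34.44968032836914), 1.9784977436065674) zmed 17.8 z5-95 [ 9.1 26.7]
scene bigblock 2
[522. 162.  59.]
[524. 174.  59.]
[528. 174.  55.]
[530. 177.  52.]
[523. 202.  56.]
[525. 207.  55.]
side lid 4369 ((579.7344970703125, 12.055458068847656), (259.22784423828125, 238.9126739501953), 87.96207427978516) zmed 111.8 z5-95 [109.1 114. ]
side handle 123 ((455.6413879394531, 8.767276763916016), (113.8593521118164, 14.08515739440918), 88.15190887451172) zmed 110.4 z5-95 [106.1 112.8]
side knee 9
side block 586 ((605.3607788085938, -327.4681091308594), (92.33909606933594, 40.97900390625), 26.070762634277344) zmed 34.1 z5-95 [30.9 36.4]
side blockside 149 ((593.31689453125, -306.1846008300781), (89.61591339111328, 90.576416015625), 25.7840576171875) zmed 18.6 z5-95 [ 8.8 26.9]
side bigblock 856 ((414.98638916015625, -199.12094116210938), (119.47423553466797, 52.834083557128906), 83.61322784423828) zmed 44.3 z5-95 [40.9 46.7]
side jam 458 ((734.4430541992188, -205.79493713378906), (60.049049377441406, 56.38300704956055), 86.74464416503906) zmed 83.4 z5-95 [62.3 86.1]
side tape 365 ((439.1072692871094, -323.40167236328125), (61.7964973449707, 34.28611755371094), 15.660370826721191) zmed 58.6 z5-95 [51.9 62. ]
```

View pics/crop.png

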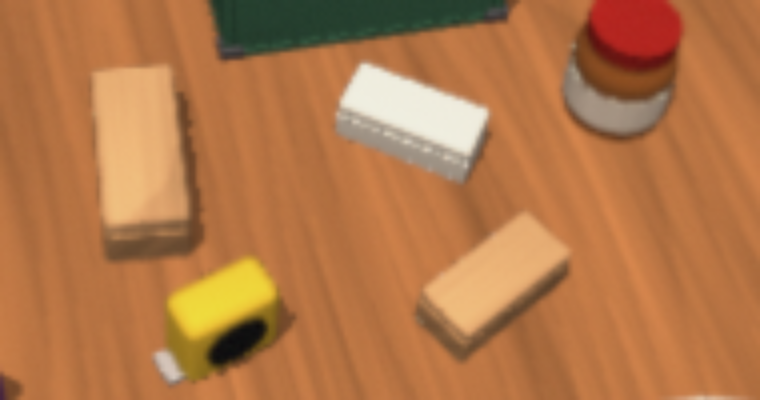

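The crop shows the small block at about (495,285), next to the white one (410,120), the larger wood one (145,160) and the tape (225,315). The small one matches 90x40x34 in both cameras, with its centre at (606,-327), long axis at 26°. Chest: centre (597,6), yaw -1.8°. Handle at (457,10,106), knee at about (522,186,52).

Call:
jog_arm --pt "0 0 1.8 0 0 0 32" --pt "0 0 0 3 -56 0 32" --pt "0 0 0 3 -56 0 32" --pt "0 0 0 9 -56 0 32" --pt "0 0 0 0 0 40 32" --pt "0 0 0 0 0 40 32" --pt "0 0 0 0 0 0 32"

```text
t: 1.78
eef_pos: [456.8, 20.4, 210.9]
tcp_rot: [-3.137, -0.0, 1.538]
ft_force: [-0.2, -0.5, 1.2]
opening: 0.354
grip_force: 0.0
```

Call:
jog_arm --pt "0 0 0 -10 0 15 32" --pt "0 0 0 0 0 16 32" --pt "0 0 0 0 0 15 32" --pt "0 0 0 0 0 0 32" --pt "0 0 0 0 0 0 8" --pt "0 0 0 0 0 0 8" --pt "0 0 0 0 0 0 8" --pt "0 0 0 0 0 0 8"

```text
t: 2.78
eef_pos: [455.8, 10.5, 166.7]
tcp_rot: [-3.138, -0.0, 1.539]
ft_force: [-8.8, -0.5, 9.4]
opening: 0.118
grip_force: 30.0
```

Call:
jog_arm --pt "0 0 0 0 0.6 -12 8" --pt "0 0 0 0 1.2 -11.9 8" --pt "0 0 0 0 1.9 -11.8 8" --pt "0 0 0 0 2.3 -11.8 8" --pt "0 0 0 0 3 -11.6 8" --pt "0 0 0 0 3.5 -11.5 8" --pt "0 0 0 0 4.1 -11.2 8" --pt "0 0 0 0 4.7 -11.1 8" --pt "0 0 0 0 5.2 -10.8 8" --pt "0 0 0 0 5.7 -10.6 8"

```text
t: 4.03
eef_pos: [486.7, 9.4, 280.7]
tcp_rot: [-3.134, 0.0, 1.54]
ft_force: [-14.7, -2.7, 4.8]
opening: 0.116
grip_force: 30.0
```

Call:
jog_arm --pt "0 0 0 0 -1.5 -0.8 8" --pt "0 0 0 0 0 0 8"

```text
t: 4.28
eef_pos: [486.7, 9.4, 281.6]
tcp_rot: [-3.139, 0.0, 1.539]
ft_force: [-7.5, -2.0, 0.4]
opening: 0.117
grip_force: 30.0
```

Call:
jog_arm --pt "0 0 0 0 4.8 -11 8" --pt "0 0 0 0 6.7 -10 8" --pt "0 0 0 0 7.2 -9.5 8" --pt "0 0 0 0 7.8 -9.2 8" --pt "0 0 0 0 8.2 -8.8 8" --pt "0 0 0 0 8.6 -8.4 8" --pt "0 0 0 0 9 -7.9 8" --pt "0 0 0 0 9.4 -7.5 8" --pt "0 0 0 0 9.8 -7 8" --pt "0 0 0 0 0 0 8"

```text
t: 5.52
eef_pos: [559.6, 6.8, 362.7]
tcp_rot: [3.141, 0.001, 1.539]
ft_force: [-9.3, -4.1, 9.9]
opening: 0.114
grip_force: 30.0
```

```bash
cat >> h.py <<'E'
CH=np.array([597.,6.]);YAW=-0.031
def tochest(p):
    c,s=np.cos(YAW),np.sin(YAW);d=p[...,:2]-CH
    return np.stack([c*d[...,0]+s*d[...,1],-s*d[...,0]+c*d[...,1],p[...,2]],-1)
def knee(cam="scene",img=None):
    c=env.read_camera(cam)
    im=c["color"].astype(int);R=(im[...,0]>100)&(im[...,1]<70)&(im[...,2]<70)
    Q=tochest(cloud(c));m=R&(Q[...,1]>148)&(Q[...,1]<215)&(abs(Q[...,0])<140)&(Q[...,2]>20)&(Q[...,2]<200)
    print(cam,"knee n",m.sum(),"med",np.median(Q[m],0).round(1),"lo",np.percentile(Q[m],5,0).round(1),"hi",np.percentile(Q[m],95,0).round(1))
    if img:save(c,img)
    return c,Q
def lidang():
    c=env.read_camera("scene");Q=tochest(cloud(c))
    return c,Q
E
python3 - <<'E'
from h import *
c,Q=knee("scene","s1.png")
knee("side")
for n in("stay_foot","knee_bar","lid_handle"):
    for d in env.recognise("scene",n)[:2]:
        p=deproj(c,d["location"]);print(n,d["score"],np.round(d["location"]),tochest(p).round(1))
c0=dict(np.load("scene0.npz"));Q0=tochest(cloud(c0));im=c0["color"].astype(int);R=(im[...,0]>100)&(im[...,1]<70)&(im[...,2]<70)
m=R&(Q0[...,1]>148)&(Q0[...,1]<215)&(abs(Q0[...,0])<140)&(Q0[...,2]>20);print(np.median(Q0[m],0),np.percentile(Q0[m],[5,95],0))
E
```

```text
scene knee n 194 med [-19.  178.3 135.1] lo [-26.5 153.9 128.3] hi [-15.5 201.6 137.7]
side knee n 45 med [-25.4 174.4 135. ] lo [-30.1 152.3 132.4] hi [-19.1 196.  138.1]
stay_foot 0.89 [346. 268.] [-82.1 117.5  45.3]
knee_bar 0.62 [356. 268.] [-18.6 160.6 134.3]
lid_handle 0.56 [277. 236.] [ 42.1  14.7 198. ]
[-76.39767174 178.01471473  55.94573713] [[-83.65547836 154.65192299  49.54147342]
 [-73.12568583 201.04473946  59.13734781]]
```

View pics/s1.png

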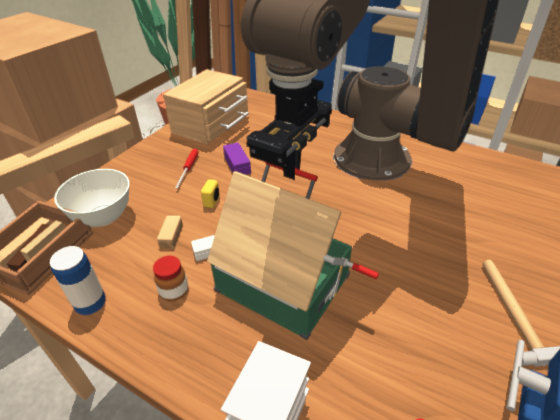

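Call:
jog_arm --pt "0 0 0 0 5 -7 8" --pt "0 0 0 0 8.2 -4.8 8" --pt "0 0 0 0 8.3 -4.4 8" --pt "0 0 0 0 8.4 -3.8 8" --pt "0 0 0 0 0 0 8"

```text
t: 6.4
eef_pos: [589.9, 5.8, 381.4]
tcp_rot: [3.141, 0.001, 1.539]
ft_force: [-0.6, -5.2, -1.9]
opening: 0.114
grip_force: 30.0
```

```bash
cat >> h.py <<'E'
def rep():
    s=env.state();p=s["eef_pos"];print("t",s["t"],"eef",p.round(1),"F",s["ft_force"].round(1),"op",round(s["opening"]*95.1,1))
def lidfit(Q):
    # plane angle of plywood: points well inside lid
    m=(abs(Q[...,1])<100)&(Q[...,2]>150)&(Q[...,2]<270)&(Q[...,0]>-60)&(Q[...,0]<110)
    q=Q[m][:,[0,2]];q=q[~np.isnan(q).any(1)]
    vx,vz,x0,z0=cv2.fitLine(q.astype(np.float32),cv2.DIST_HUBER,0,.01,.01).ravel()
    print("lid n",len(q),"theta",np.arctan2(abs(vz),-vx*np.sign(vz)).round(3),"pt",x0.round(1),z0.round(1))
E
python3 - <<'E'
from h import *
rep();c,Q=knee();lidfit(Q);knee("side")
E
```

```text
t 6.4 eef [589.9   5.8 381.4] F [-0.6 -5.2 -1.9] op 10.9
scene knee n 193 med [ -0.7 178.1 138.9] lo [ -7.3 154.3 132.4] hi [  2.7 201.4 141.9]
lid n 6346 theta 1.091 pt 53.7 211.4
side knee n 41 med [ -6.9 174.7 138.6] lo [-11.2 153.  135. ] hi [ -0.7 197.8 141.4]
```

Call:
jog_arm --pt "0 0 0 0 8.6 -4 8" --pt "0 0 0 0 8.8 -3.6 8" --pt "0 0 0 0 0 0 8"

```text
t: 6.88
eef_pos: [607.1, 5.2, 389.4]
tcp_rot: [3.14, 0.001, 1.539]
ft_force: [-2.3, -5.6, 1.4]
opening: 0.118
grip_force: 30.0
```

```bash
python3 - <<'E'
from h import *
rep();c,Q=knee();lidfit(Q);knee("side")
E
```

```text
t 6.875 eef [607.1   5.2 389.4] F [-2.3 -5.6  1.4] op 11.3
scene knee n 204 med [ 11.1 178.2 139.1] lo [  3.8 154.4 131.6] hi [ 14.4 201.6 142.1]
lid n 5972 theta 1.17 pt 63.7 211.9
side knee n 44 med [  5.  171.1 138.8] lo [  0.5 152.3 133.8] hi [ 11.7 196.3 141.8]
```

```bash
cat > fit.py <<'E'
import numpy as np,sys
from scipy.optimize import least_squares,brentq
F=np.array([5,50.]);H=np.array([100,100.]);r=85
D=np.array(eval(sys.argv[1]))
def A(th,p):
    a,b=p[:2];return H+np.array([-a*np.cos(th)+b*np.sin(th),a*np.sin(th)+b*np.cos(th)])
def res(p,D):
    return [np.hypot(*(F+r*np.array([np.cos(al),np.sin(al)])-A(t,p)))-p[2] for t,al in zip(D[:,0],np.radians(D[:,1]))]
for b in(-10,-3,0,6,12):
    s=least_squares(lambda q:res([q[0],b,q[1]],D),[110,80]);a,L=s.x
    ths=np.linspace(0.9,1.7,801);d=np.array([np.hypot(*(A(t,[a,b])-F)) for t in ths]);i=np.argmax(d>r+L)
    v=A(ths[i],[a,b])-F
    print(b,s.x.round(1),"res",np.round(s.fun,2),"taut",ths[i] if d.max()>r+L else None,"alpha",np.degrees(np.arctan2(v[1],v[0])).round(1))
E
python3 fit.py "[(0,179),(.945,108.9),(1.091,95.9),(1.17,87.9)]"
```

```text
-10 [114.7  75.4] res [ 0.41 -1.64 -0.11  1.34] taut 1.213 alpha 73.5
-3 [112.9  80.9] res [ 0.18 -0.66 -0.11  0.59] taut 1.247 alpha 70.2
0 [112.2  83.3] res [ 0.08 -0.28 -0.1   0.3 ] taut 1.262 alpha 68.8
6 [110.7  88.2] res [-0.1   0.41 -0.09 -0.23] taut 1.296 alpha 65.9
12 [109.2  93.3] res [-0.26  1.02 -0.07 -0.7 ] taut 1.332 alpha 63.1
```

Call:
jog_arm --pt "0 0 0 0 4.5 -1.8 8" --pt "0 0 0 0 4.5 -1.6 8" --pt "0 0 0 0 0 0 8"

```text
t: 7.35
eef_pos: [616.0, 4.9, 392.8]
tcp_rot: [3.14, 0.001, 1.539]
ft_force: [-2.1, -6.0, 1.5]
opening: 0.116
grip_force: 30.0
```

```bash
python3 - <<'E'
from h import *
rep();c,Q=knee();lidfit(Q);knee("side")
E
```

```text
t 7.35 eef [616.    4.9 392.8] F [-2.1 -6.   1.5] op 11.0
scene knee n 205 med [ 18.1 177.7 138.4] lo [ 10.7 154.1 131.6] hi [ 21.1 201.7 141.3]
lid n 5780 theta 1.208 pt 68.5 211.9
side knee n 45 med [ 11.9 173.1 139.1] lo [  7.5 153.5 133.9] hi [ 17.7 195.  141.9]
```

Call:
jog_arm --pt "0 0 0 0 3.4 -1.2 8" --pt "0 0 0 0 3.4 -1.1 8" --pt "0 0 0 0 0 0 8"

```text
t: 7.82
eef_pos: [622.7, 4.7, 395.1]
tcp_rot: [3.14, 0.001, 1.539]
ft_force: [-1.6, -5.4, 1.9]
opening: 0.12
grip_force: 30.0
```

```bash
python3 - <<'E'
from h import *
rep();c,Q=knee();lidfit(Q);knee("side")
E
python3 fit.py "[(0,179),(.945,108.9),(1.091,95.9),(1.17,87.9),(1.208,83.2)]"
```

```text
t 7.825 eef [622.7   4.7 395.1] F [-1.6 -5.4  1.9] op 11.4
scene knee n 207 med [ 24.  178.5 137.5] lo [ 16.1 154.4 131.3] hi [ 27.1 201.4 140.4]
lid n 5649 theta 1.238 pt 72.0 212.1
side knee n 46 med [ 17.6 174.  136.9] lo [ 13.5 151.6 133.5] hi [ 24.5 195.7 140.4]
-10 [114.1  75.7] res [ 0.64 -2.07 -0.69  0.69  1.43] taut 1.223 alpha 73.1
-3 [112.7  81. ] res [ 0.27 -0.84 -0.35  0.32  0.59] taut 1.2510000000000001 alpha 70.0
0 [112.1  83.3] res [ 0.12 -0.36 -0.21  0.18  0.27] taut 1.2650000000000001 alpha 68.7
6 [110.9  88.2] res [-0.15  0.51  0.05 -0.08 -0.33] taut 1.2930000000000001 alpha 66.0
12 [109.7  93.2] res [-0.4   1.28  0.28 -0.3  -0.86] taut 1.324 alpha 63.4
```

Call:
jog_arm --pt "0 0 0 0 2.2 -0.8 8" --pt "0 0 0 0 2.2 -0.7 8" --pt "0 0 0 0 0 0 8"

```text
t: 8.3
eef_pos: [627.1, 4.6, 396.5]
tcp_rot: [3.14, 0.001, 1.539]
ft_force: [-0.8, -5.4, 0.7]
opening: 0.117
grip_force: 30.0
```

```bash
python3 - <<'E'
from h import *
rep();c,Q=knee();lidfit(Q);knee("side")
E
python3 fit.py "[(0,179),(.945,108.9),(1.091,95.9),(1.17,87.9),(1.208,83.2),(1.238,79.2)]"
```

```text
t 8.3 eef [627.1   4.6 396.5] F [-0.8 -5.4  0.7] op 11.1
scene knee n 209 med [ 28.8 178.1 136.3] lo [ 20.9 154.  129.6] hi [ 31.8 201.3 139.2]
lid n 5531 theta 1.257 pt 74.3 212.1
side knee n 47 med [ 21.9 172.  136.5] lo [ 18.1 151.3 132.3] hi [ 28.3 197.6 139.5]
-10 [113.5  75.9] res [ 0.9  -2.43 -1.17  0.13  0.84  1.73] taut 1.232 alpha 72.7
-3 [112.4  81.1] res [ 0.39 -1.   -0.57  0.06  0.31  0.8 ] taut 1.256 alpha 69.8
0 [111.9  83.4] res [ 0.19 -0.45 -0.33  0.04  0.12  0.44] taut 1.267 alpha 68.6
6 [111.   88.1] res [-0.18  0.55  0.11 -0.01 -0.25 -0.22] taut 1.292 alpha 66.1
12 [110.  93.] res [-0.53  1.45  0.5  -0.04 -0.57 -0.81] taut 1.318 alpha 63.6
```

Call:
jog_arm --pt "0 0 0 0 1.5 -0.5 8" --pt "0 0 0 0 1.5 -0.5 8" --pt "0 0 0 0 0 0 8"

```text
t: 8.78
eef_pos: [630.0, 4.5, 397.3]
tcp_rot: [3.141, 0.001, 1.539]
ft_force: [-1.0, -5.2, -0.9]
opening: 0.118
grip_force: 30.0
```

```bash
python3 - <<'E'
from h import *
rep();c,Q=knee();lidfit(Q);knee("side")
E
python3 fit.py "[(0,179),(1.091,95.9),(1.17,87.9),(1.208,83.2),(1.238,79.2),(1.257,76.1)]"
```

```text
t 8.775 eef [630.    4.5 397.3] F [-1.  -5.2 -0.9] op 11.3
scene knee n 205 med [ 32.4 178.4 135.3] lo [ 24.9 154.6 128.9] hi [ 35.8 201.6 138. ]
lid n 5471 theta 1.27 pt 75.8 212.1
side knee n 45 med [ 25.7 173.4 135.5] lo [ 22.  152.3 132. ] hi [ 32.6 197.3 138. ]
-10 [113.2  76.6] res [ 0.42 -2.   -0.73 -0.04  0.84  1.52] taut 1.244 alpha 72.3
-3 [112.2  81.4] res [ 0.21 -0.94 -0.33 -0.08  0.4   0.75] taut 1.262 alpha 69.6
0 [111.8  83.6] res [ 0.12 -0.53 -0.17 -0.1   0.23  0.45] taut 1.271 alpha 68.4
6 [111.  88.] res [-0.05  0.24  0.13 -0.12 -0.09 -0.11] taut 1.29 alpha 66.1
12 [110.1  92.6] res [-0.21  0.92  0.4  -0.13 -0.37 -0.61] taut 1.311 alpha 63.9
```

Call:
jog_arm --pt "0 0 0 0 1.2 -0.4 8" --pt "0 0 0 0 1.2 -0.3 8" --pt "0 0 0 0 0 0 8"

```text
t: 9.25
eef_pos: [632.3, 4.5, 398.0]
tcp_rot: [3.141, 0.001, 1.539]
ft_force: [-1.3, -5.3, 0.1]
opening: 0.117
grip_force: 30.0
```

```bash
python3 - <<'E'
from h import *
rep();c,Q=knee();lidfit(Q);knee("side")
E
```

```text
t 9.25 eef [632.3   4.5 398. ] F [-1.3 -5.3  0.1] op 11.1
scene knee n 197 med [ 45.1 177.8 130.1] lo [ 37.8 154.2 124.7] hi [ 48.5 200.8 132.5]
lid n 5446 theta 1.28 pt 76.9 212.1
side knee n 45 med [ 39.5 174.7 129.6] lo [ 35.3 152.  126.1] hi [ 46.1 196.5 131.8]
```

Call:
jog_arm --pt "0 0 0 0 0 0 8" --pt "0 0 0 0 0 0 8"

```text
t: 9.6
eef_pos: [632.1, 4.5, 398.0]
tcp_rot: [3.141, 0.001, 1.539]
ft_force: [-2.6, -5.9, 0.8]
opening: 0.117
grip_force: 30.0
```

```bash
python3 - <<'E'
from h import *
rep();c,Q=knee();lidfit(Q)
E
```

```text
t 9.6 eef [632.1   4.5 398. ] F [-2.6 -5.9  0.8] op 11.1
scene knee n 198 med [ 45.5 177.5 129.8] lo [ 38.7 153.8 124.9] hi [ 49.3 200.8 132.4]
lid n 5440 theta 1.278 pt 76.8 212.2
```

Call:
jog_arm --pt "0 0 0 0 -1.9 0.6 8" --pt "0 0 0 0 -1.9 0.6 8" --pt "0 0 0 0 0 0 8"

```text
t: 10.02
eef_pos: [628.3, 4.6, 397.0]
tcp_rot: [3.141, 0.001, 1.539]
ft_force: [-2.3, -5.1, 0.4]
opening: 0.118
grip_force: 30.0
```

```bash
python3 - <<'E'
from h import *
rep();c,Q=knee();lidfit(Q)
E
```

```text
t 10.025 eef [628.3   4.6 397. ] F [-2.3 -5.1  0.4] op 11.2
scene knee n 198 med [ 49.8 178.  127.6] lo [ 42.6 154.1 121.9] hi [ 53.4 201.1 130.2]
lid n 5517 theta 1.263 pt 74.9 212.1
```

Call:
jog_arm --pt "0 0 0 0 -2.4 0.8 8" --pt "0 0 0 0 -2.4 0.8 8" --pt "0 0 0 0 -2.4 0.9 8" --pt "0 0 0 0 -2.4 0.9 8" --pt "0 0 0 0 0 0 8"

```text
t: 10.7
eef_pos: [619.0, 4.9, 394.0]
tcp_rot: [3.139, 0.001, 1.539]
ft_force: [-1.7, -4.9, 2.1]
opening: 0.116
grip_force: 30.0
```

```bash
python3 - <<'E'
from h import *
rep();c,Q=knee();lidfit(Q)
E
```

```text
t 10.7 eef [619.    4.9 394. ] F [-1.7 -4.9  2.1] op 11.1
scene knee n 203 med [ 55.1 177.6 124.3] lo [ 47.4 154.1 118.6] hi [ 58.3 200.8 127.1]
lid n 5706 theta 1.223 pt 70.1 212.0
```

Call:
jog_arm --pt "0 0 0 0 -1.9 0.7 8" --pt "0 0 0 0 -1.9 0.7 8" --pt "0 0 0 0 -1.9 0.8 8" --pt "0 0 0 0 0 0 8"

```text
t: 11.25
eef_pos: [613.3, 5.2, 391.9]
tcp_rot: [3.139, 0.001, 1.539]
ft_force: [-2.9, -4.7, 6.5]
opening: 0.117
grip_force: 30.0
```

```bash
python3 - <<'E'
from h import *
rep();c,Q=knee();lidfit(Q)
E
```

```text
t 11.25 eef [613.3   5.2 391.9] F [-2.9 -4.7  6.5] op 11.2
scene knee n 202 med [ 56.9 177.5 122.6] lo [ 50.1 153.9 116.3] hi [ 60.4 201.  125. ]
lid n 5817 theta 1.197 pt 67.0 212.1
```

Call:
jog_arm --pt "0 0 0 0 -1.8 1.2 8" --pt "0 0 0 0 -1.8 1 8" --pt "0 0 0 0 0 0 8"

```text
t: 11.68
eef_pos: [609.9, 5.3, 390.5]
tcp_rot: [3.137, 0.001, 1.539]
ft_force: [-2.4, -5.0, 10.4]
opening: 0.117
grip_force: 30.0
```

```bash
python3 - <<'E'
from h import *
rep();c,Q=knee();lidfit(Q)
E
```

```text
t 11.675 eef [609.9   5.3 390.5] F [-2.4 -5.  10.4] op 11.1
scene knee n 199 med [ 57.8 177.1 122.2] lo [ 50.7 153.6 116.8] hi [ 61.2 201.  124.9]
lid n 5896 theta 1.182 pt 65.3 211.8
```

Call:
jog_arm --pt "0 0 0 0 0 -2 8" --pt "0 0 0 0 0 0 24" --pt "0 0 0 0 0 0 24" --pt "0 0 0 0 0 0 24"

```text
t: 12.22
eef_pos: [609.6, 5.8, 390.3]
tcp_rot: [3.141, -0.0, 1.54]
ft_force: [-0.7, 0.2, 0.3]
opening: 0.251
grip_force: 0.0
```

```bash
python3 - <<'E'
from h import *
rep();c,Q=knee();lidfit(Q)
E
```

```text
t 12.225 eef [609.6   5.8 390.3] F [-0.7  0.2  0.3] op 23.8
scene knee n 200 med [ 57.2 177.3 122.5] lo [ 49.9 154.  116.4] hi [ 60.7 200.9 124.8]
lid n 5866 theta 1.191 pt 66.4 211.9
```

Call:
jog_arm --pt "0 0 0 0 0 -40 32" --pt "0 0 0 0 0 -40 32" --pt "0 0 0 -50 0 0 60" --pt "0 0 0 -57 0 0 60" --pt "0 0 0 -57 0 0 60" --pt "0 0 0 -57 0 0 60" --pt "0 0 0 -57 0 0 60" --pt "0 0 0 -55 7 0 60" --pt "0 0 10.4 0 0 40 60" --pt "0 0 10.4 0 0 40 60"

```text
t: 13.52
eef_pos: [605.9, -328.3, 388.9]
tcp_rot: [3.141, -0.0, 1.169]
ft_force: [0.5, 0.5, 0.1]
opening: 0.634
grip_force: 0.0
```

```bash
python3 - <<'E'
from h import *
rep();c,Q=knee();lidfit(Q)
P=cloud(c);X,Y,Z=P[...,0],P[...,1],P[...,2]
for n,d in(("big",80),):
  m=(Z>25)&(Z<150)&(np.hypot(X-606,Y+327)<200);q=P[m];a=np.degrees(np.arctan2(q[:,1]+327,q[:,0]-606));r=np.hypot(q[:,0]-606,q[:,1]+327)
  for lo in range(-180,180,20):
    k=(a>=lo)&(a<lo+20)&(r>55)
    if k.any():print(lo,r[k].min().round(),q[k][:,2].max().round())
E
```

```text
t 13.525 eef [ 605.9 -328.3  388.9] F [0.5 0.5 0.1] op 60.3
scene knee n 200 med [ 57.4 177.5 122.2] lo [ 49.9 154.8 116.3] hi [ 60.9 200.9 125.3]
lid n 5860 theta 1.191 pt 66.5 211.7
-180 134.0 62.0
-120 155.0 97.0
-100 130.0 99.0
-80 129.0 98.0
-60 167.0 96.0
20 155.0 88.0
40 148.0 88.0
60 88.0 38.0
80 84.0 39.0
100 111.0 35.0
160 133.0 65.0
```

Call:
jog_arm --pt "0 0 10.3 0 0 50 60" --pt "0 0 10.3 0 0 50 60" --pt "0 0 10.3 0 0 50 60" --pt "0 0 10.3 0 0 50 60" --pt "0 0 0 0 0 50 60" --pt "0 0 0 0 0 28 60" --pt "0 0 0 0 0 0 60"

```text
t: 14.45
eef_pos: [606.0, -327.2, 110.8]
tcp_rot: [-3.139, 0.001, 0.46]
ft_force: [-0.3, -0.4, 0.4]
opening: 0.631
grip_force: 0.0
```

```bash
python3 - <<'E'
from h import *
rep();print(env.state()["tcp_rot"])
c=env.read_camera("side");save(c,"g1.png",(260,220,440,360),4)
E
```

```text
t 14.45 eef [ 606.  -327.2  110.8] F [-0.3 -0.4  0.4] op 60.0
[-3.13869007e+00  1.49688181e-03  4.59724801e-01]
```

View pics/g1.png

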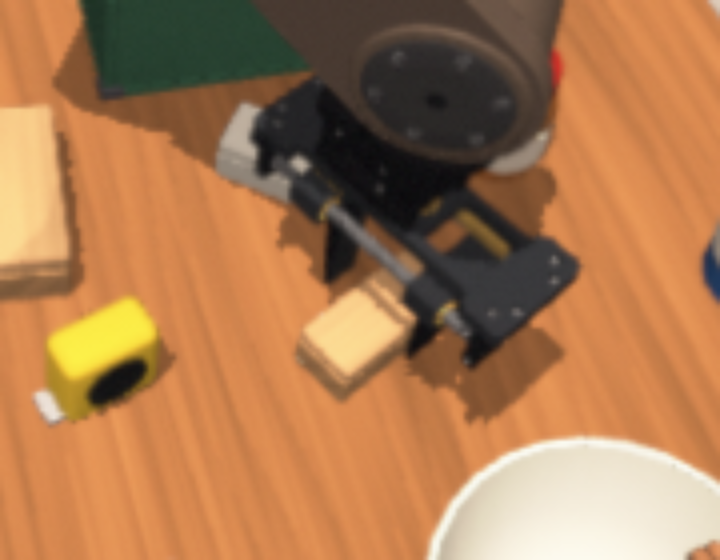

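The fingers, at crop (340,245) and (425,330), straddle the block at (355,330), and nothing is in the way.

Call:
jog_arm --pt "0 0 0 0 0 21 60" --pt "0 0 0 0 0 0 60" --pt "0 0 0 0 0 0 30" --pt "0 0 0 0 0 0 30" --pt "0 0 0 0 0 0 30" --pt "0 0 0 0 0 0 30" --pt "0 0 0 0 0 -50 30" --pt "0 0 0 0 0 -60 30" --pt "0 0 0 0 0 0 30"

```text
t: 15.62
eef_pos: [607.3, -328.2, 206.0]
tcp_rot: [3.135, -0.004, 0.457]
ft_force: [0.2, -0.2, -1.5]
opening: 0.419
grip_force: 30.0
```

```bash
python3 - <<'E'
from h import *
p=env.state()["eef_pos"]
c,Q=lidang();lidfit(Q);P=cloud(c)
d=P-p;im=c["color"].astype(int).max(-1)
for z in range(-20,340,30):
    m=(d[...,2]>=z)&(d[...,2]<z+30)&(abs(d[...,1])<130)&(abs(d[...,0])<250)
    if m.sum()>5:print(z,m.sum(),np.percentile(d[m],[1,99],0).round().tolist())
E
```

```text
lid n 5861 theta 1.191 pt 66.4 211.8
-20 201 [[-63.0, -72.0, -20.0], [65.0, 88.0, 10.0]]
10 851 [[-58.0, -73.0, 11.0], [67.0, 91.0, 40.0]]
40 1127 [[-61.0, -88.0, 40.0], [64.0, 88.0, 69.0]]
70 393 [[-44.0, -4.0, 70.0], [33.0, 58.0, 100.0]]
100 552 [[-47.0, -23.0, 100.0], [36.0, 55.0, 129.0]]
130 297 [[-23.0, -20.0, 130.0], [52.0, 64.0, 160.0]]
160 714 [[-22.0, -49.0, 160.0], [69.0, 86.0, 190.0]]
190 1287 [[-54.0, -65.0, 191.0], [69.0, 108.0, 220.0]]
220 2122 [[-93.0, -60.0, 220.0], [58.0, 117.0, 250.0]]
250 1583 [[-112.0, -37.0, 250.0], [26.0, 128.0, 280.0]]
280 1221 [[-94.0, -11.0, 280.0], [-16.0, 129.0, 310.0]]
310 797 [[-106.0, 39.0, 310.0], [-62.0, 130.0, 340.0]]
```

Call:
jog_arm --pt "0 0 9.4 0 0 -12 30" --pt "0 0 9.4 0 0 -12 30" --pt "0 0 9.3 0 0 -12 30" --pt "0 0 0 -22 -50 0 30" --pt "0 0 0 -21 -56 0 30" --pt "0 0 0 -21 -57 0 30" --pt "0 0 0 0 -57 0 30" --pt "0 0 0 0 -57 0 30" --pt "0 0 0 0 -57 0 30" --pt "0 0 0 0 0 0 30"

```text
t: 16.92
eef_pos: [552.5, 11.7, 235.6]
tcp_rot: [-3.141, 0.003, -0.029]
ft_force: [0.5, -0.3, -1.8]
opening: 0.423
grip_force: 30.0
```

Call:
jog_arm --pt "0 6 0 0 4 0 30" --pt "0 6 0 0 0 0 30" --pt "0 0 0 0 0 0 30" --pt "0 0 0 -6.2 0 29.3 30" --pt "0 0 0 -6.2 0 29.3 30" --pt "0 0 0 -6.2 0 29.3 30" --pt "0 0 0 -2.1 0 9.8 30" --pt "0 0 0 0 0 0 30"

```text
t: 17.92
eef_pos: [553.3, 4.1, 136.8]
tcp_rot: [-3.141, -0.207, -0.034]
ft_force: [0.4, -0.2, -1.2]
opening: 0.419
grip_force: 30.0
```

```bash
python3 - <<'E'
from h import *
rep();print(env.state()["tcp_rot"]);c,Q=knee("scene","p1.png");lidfit(Q)
E
```

```text
t 17.925 eef [553.3   4.1 136.8] F [ 0.4 -0.2 -1.2] op 39.9
[-3.14147345 -0.20736339 -0.03350194]
scene knee n 197 med [ 57.4 177.9 122.4] lo [ 50.3 154.6 116.5] hi [ 60.9 201.  124.9]
lid n 6407 theta 1.185 pt 66.2 212.0
```

View pics/p1.png

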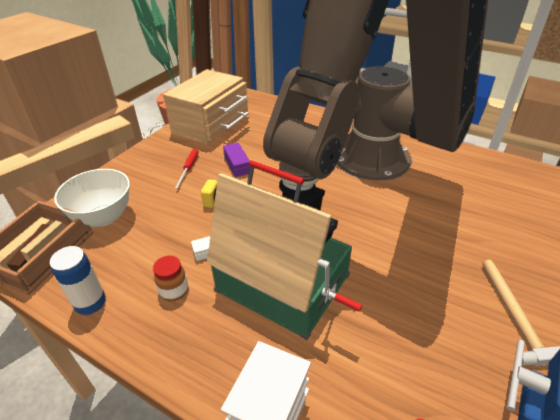

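The lid stands locked by itself (handle at (277,172), knee bar at (345,300)). The gripper is inside the opening and clear of the lid.

Call:
jog_arm --pt "0 0 0 -2.7 -2 12.7 30" --pt "0 0 0 -2 0 9 30" --pt "0 0 0 -0.9 0 4 30" --pt "0 0 0 -0.4 0 2 30" --pt "0 0 0 0 0 0 30"

```text
t: 18.6
eef_pos: [553.2, 6.4, 108.9]
tcp_rot: [3.142, -0.21, -0.033]
ft_force: [0.1, 0.2, -1.8]
opening: 0.418
grip_force: 30.0
```

Not touching yet, so I'll go down in small steps.

Call:
jog_arm --pt "0 0 0 -0.3 0 1.5 30" --pt "0 0 0 -0.3 0 1.5 30" --pt "0 0 0 0 0 0 30"

```text
t: 18.98
eef_pos: [553.7, 6.4, 106.4]
tcp_rot: [3.141, -0.211, -0.033]
ft_force: [1.3, 0.6, 3.7]
opening: 0.419
grip_force: 30.0
```

Call:
jog_arm --pt "0 0 0 0 0 0 44" --pt "0 0 0 0 0 0 48" --pt "0 0 0 0 0 0 58" --pt "0 0 0 0 0 0 62" --pt "0 0 0 0 0 -30 62" --pt "0 0 0 0 0 -50 62" --pt "0 0 0 0 0 -60 62" --pt "0 0 0 0 0 0 62"

```text
t: 19.98
eef_pos: [524.5, 7.3, 246.8]
tcp_rot: [3.141, -0.217, -0.033]
ft_force: [0.4, 0.0, -0.7]
opening: 0.649
grip_force: 0.0
```

```bash
python3 - <<'E'
from h import *
rep();c,Q=knee();lidfit(Q);c=env.read_camera("side");Q=tochest(cloud(c))
im=c["color"].astype(int)
m=(abs(Q[...,0])<90)&(abs(Q[...,1])<110)&(Q[...,2]>10)&(Q[...,2]<80)
b=m&(im[...,0]>im[...,1]+25)
q=Q[b];print(len(q),cv2.minAreaRect(q[q[:,2]>36][:,:2].astype(np.float32)) if (q[:,2]>36).sum()>5 else 0,np.percentile(q[:,2],[5,50,95]))
save(c,"b1.png",(200,80,420,280),3.6)
E
```

```text
t 19.975 eef [524.5   7.3 246.8] F [ 0.4  0.  -0.7] op 61.7
scene knee n 189 med [ 57.1 177.  122.2] lo [ 49.9 154.8 117. ] hi [ 60.8 200.1 125.1]
lid n 6209 theta 1.186 pt 66.3 212.0
474 ((-28.583602905273438, -3.122316360473633), (41.555213928222656, 88.39204406738281), 89.60270690917969) [17.28248576 40.46407291 43.8539911 ]
```

View pics/b1.png

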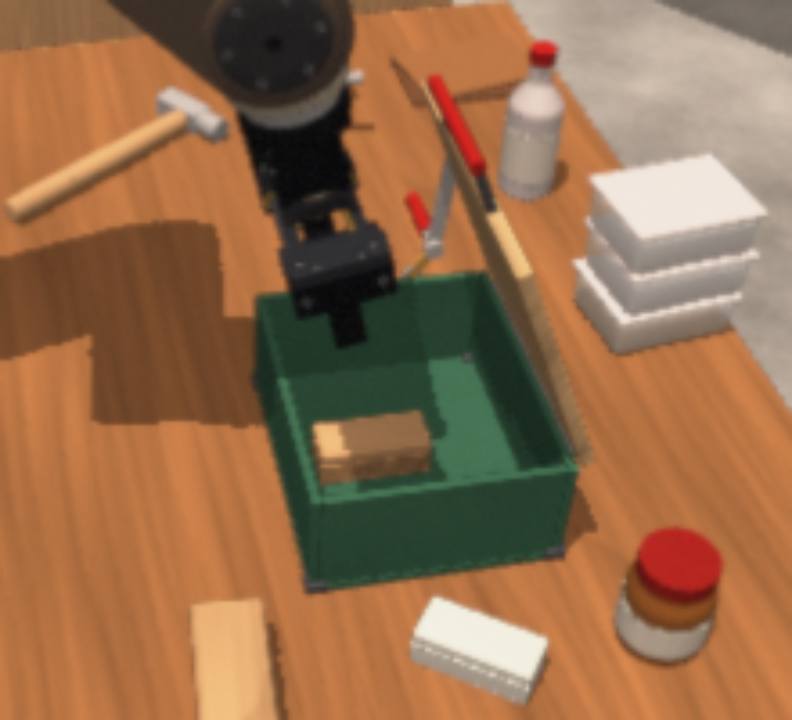

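The block at crop (370,445) lies flat inside the chest. The knee bar's red end is at (418,213). Next I go to the knee bar.

Call:
jog_arm --pt "0 -6.2 0 0 0 0 62" --pt "0 -6.2 0 0 0 0 62" --pt "0 0 0 0 -62 -5 32" --pt "0 0 0 0 -62 -5 32" --pt "0 0 0 0 -62 -5 32" --pt "0 0 -10.2 0 0 0 32" --pt "0 0 -10.2 0 0 0 32" --pt "0 0 -10.2 0 0 0 32" --pt "0 0 -10.2 0 0 0 32" --pt "0 0 -10.2 0 0 0 32"

```text
t: 21.32
eef_pos: [530.2, 193.2, 255.7]
tcp_rot: [-3.134, 0.007, 0.863]
ft_force: [-0.1, -0.1, -0.3]
opening: 0.338
grip_force: 0.0
```

Call:
jog_arm --pt "0 0 -10 0 0 0 32" --pt "0 0 -10 0 0 0 32" --pt "0 0 -9.5 0 0 0 32" --pt "0 0 -9.5 0 0 0 32" --pt "0 0 0 0 0 0 32" --pt "0 0 0 0 0 0 32"

```text
t: 22.08
eef_pos: [530.3, 193.2, 256.8]
tcp_rot: [-3.133, 0.0, 1.534]
ft_force: [-0.9, -0.0, -0.9]
opening: 0.336
grip_force: 0.0
```

Call:
jog_arm --pt "0 0 0 2 42 0 32" --pt "0 0 0 2 42 0 32" --pt "0 0 0 2 42 0 32" --pt "0 0 0 0 0 30 32" --pt "0 0 0 0 0 0 32"

```text
t: 22.7
eef_pos: [655.6, 194.8, 224.2]
tcp_rot: [-3.13, 0.001, 1.535]
ft_force: [-0.2, -0.4, 0.4]
opening: 0.336
grip_force: 0.0
```

```bash
python3 - <<'E'
from h import *
rep();c,Q=knee();lidfit(Q);knee("side")
c=env.read_camera("wrist");save(c,"w1.png")
E
```

```text
t 22.7 eef [655.6 194.8 224.2] F [-0.2 -0.4  0.4] op 31.9
scene knee n 44 med [ 60.  178.4 118.6] lo [ 58.2 153.6 116.4] hi [ 61.2 201.9 121.4]
lid n 5842 theta 1.192 pt 66.4 211.9
side knee n 46 med [ 50.  177.4 122.5] lo [ 34.  154.4 116. ] hi [ 57.7 199.  165.8]
```

View pics/w1.png

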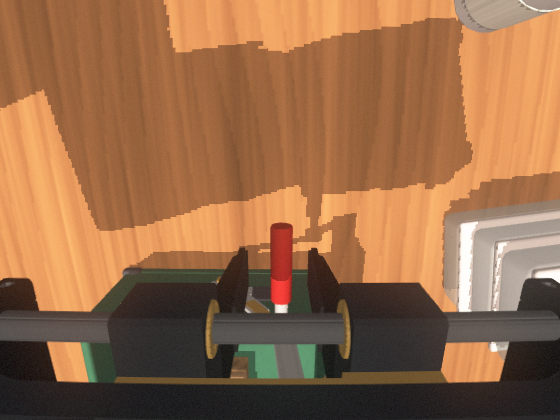

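The red bar (column 281, rows 225-305) is centred between the fingertips (245 and 313).

Call:
jog_arm --pt "0 0 0 0 0 20 32" --pt "0 0 0 0 0 20 32" --pt "0 0 0 0 1 7 32" --pt "0 0 0 0 0 0 32" --pt "0 0 0 0 0 0 20" --pt "0 0 0 0 0 0 12" --pt "0 0 0 0 0 0 10" --pt "0 0 0 0 0 0 10"

```text
t: 23.85
eef_pos: [657.4, 195.1, 180.6]
tcp_rot: [-3.137, -0.0, 1.538]
ft_force: [1.6, 0.1, 3.0]
opening: 0.139
grip_force: 30.0
```

```bash
python3 - <<'E'
from h import *
rep();c,Q=knee();lidfit(Q)
E
```

```text
return _methods._mean(a, axis=axis, dtype=dtype,
  ret = um.true_divide(
Traceback (most recent call last):
  File "h.py", line 36, in knee
    print(cam,"knee n",m.sum(),"med",np.median(Q[m],0).round(1),"lo",np.percentile(Q[m],5,0).round(1),"hi",np.percentile(Q[m],95,0).round(1))
                                                                     ~~~~~~~~~~~~~^^^^^^^^^^
IndexError: index -1 is out of bounds for axis 0 with size 0
```

Call:
jog_arm --pt "0 0 0 0 -2.2 -1.5 10" --pt "0 0 0 0 -2.2 -1.5 10" --pt "0 0 0 0 0 0 10"

```text
t: 24.28
eef_pos: [653.3, 195.3, 183.6]
tcp_rot: [-3.138, -0.001, 1.538]
ft_force: [6.3, 0.3, 1.5]
opening: 0.131
grip_force: 30.0
```

Call:
jog_arm --pt "0 0 0 0 -2.5 -1.5 10" --pt "0 0 0 0 -2.6 -1.5 10" --pt "0 0 0 0 -2.7 -1.3 10" --pt "0 0 0 0 0 0 10"

```text
t: 24.78
eef_pos: [645.9, 195.5, 188.6]
tcp_rot: [-3.139, -0.001, 1.538]
ft_force: [6.1, -0.2, 4.9]
opening: 0.14
grip_force: 30.0
```

Call:
jog_arm --pt "0 0 0 0 -2.6 -1.8 10" --pt "0 0 0 0 -2.6 -1.4 10" --pt "0 0 0 0 -2.7 -1.2 10" --pt "0 0 0 0 0 0 10"

```text
t: 25.28
eef_pos: [638.0, 195.7, 193.1]
tcp_rot: [-3.139, -0.001, 1.538]
ft_force: [5.6, -1.9, 6.2]
opening: 0.141
grip_force: 30.0
```

```bash
python3 - <<'E'
from h import *
rep();c,Q=lidang();lidfit(Q)
E
```

```text
t 25.275 eef [638.  195.7 193.1] F [ 5.6 -1.9  6.2] op 13.4
lid n 5417 theta 1.281 pt 76.9 212.2
```

Call:
jog_arm --pt "0 0 0 0 -2.8 -1 10" --pt "0 0 0 0 -2.8 -0.9 10" --pt "0 0 0 0 0 0 10"

```text
t: 25.7
eef_pos: [632.5, 195.9, 195.4]
tcp_rot: [-3.14, -0.001, 1.538]
ft_force: [5.3, -0.6, 8.9]
opening: 0.14
grip_force: 30.0
```

```bash
python3 - <<'E'
from h import *
rep();c,Q=lidang();lidfit(Q)
im=c["color"].astype(int);R=(im[...,0]>90)&(im[...,1]<70)&(im[...,2]<70)
m=R&(Q[...,1]>140)&(Q[...,1]<220)&(abs(Q[...,0])<140)&(Q[...,2]>20)&(Q[...,2]<200);print(m.sum(),Q[m].mean(0) if m.any() else 0)
c=env.read_camera("side");Q=tochest(cloud(c));im=c["color"].astype(int);R=(im[...,0]>90)&(im[...,1]<70)&(im[...,2]<70)
m=R&(Q[...,1]>140)&(Q[...,1]<220)&(abs(Q[...,0])<140)&(Q[...,2]>20)&(Q[...,2]<200);print(m.sum(),np.median(Q[m],0))
E
```

```text
t 25.7 eef [632.5 195.9 195.4] F [ 5.3 -0.6  8.9] op 13.3
lid n 5466 theta 1.269 pt 75.7 212.1
4 [110.29794551 188.76274702 197.49733482]
49 [ 26.04766733 176.6404378  135.65791782]
```

Call:
jog_arm --pt "0 0 0 0 0 -1.5 10" --pt "0 0 0 0 -3 -0.9 10" --pt "0 0 0 0 -3.1 -0.8 10" --pt "0 0 0 0 -3.2 -0.7 10" --pt "0 0 0 0 0 0 10"

```text
t: 26.42
eef_pos: [622.1, 196.3, 198.4]
tcp_rot: [-3.136, -0.0, 1.538]
ft_force: [3.1, 0.3, 6.9]
opening: 0.138
grip_force: 30.0
```

```bash
cat >> h.py <<'E'
def bar():
    rep();c,Q=lidang()
    try: lidfit(Q)
    except Exception: pass
    c=env.read_camera("side");Q=tochest(cloud(c));im=c["color"].astype(int);R=(im[...,0]>90)&(im[...,1]<70)&(im[...,2]<70)
    m=R&(Q[...,1]>145)&(Q[...,1]<220)&(abs(Q[...,0])<140)&(Q[...,2]>20)&(Q[...,2]<170)
    if m.any():
        q=np.median(Q[m],0)+[3.4,0,-4.5];print("bar",m.sum(),q.round(1),"r",np.hypot(q[0]-5,q[2]-50).round(1),"alpha",np.degrees(np.arctan2(q[2]-50,q[0]-5)).round(1))
    p=env.state()["eef_pos"];print("tcp chest",tochest(p).round(1))
E
python3 -c "
from h import *
bar()"
```

```text
t 26.425 eef [622.1 196.3 198.4] F [3.1 0.3 6.9] op 13.2
lid n 5664 theta 1.228 pt 70.8 212.2
bar 49 [ 19.2 179.1 133.8] r 85.0 alpha 80.4
tcp chest [ 19.3 191.  198.4]
```

Call:
jog_arm --pt "0 0 0 0 -3.6 -0.9 10" --pt "0 0 0 0 -3.6 -0.7 10" --pt "0 0 0 0 -3.6 -0.3 10" --pt "0 0 0 0 -3.6 -0.1 10" --pt "0 0 0 0 -3.6 0.1 10" --pt "0 0 0 0 -3.6 0.2 10" --pt "0 0 0 0 0 0 10"

```text
t: 27.4
eef_pos: [600.0, 197.1, 199.4]
tcp_rot: [-3.134, -0.0, 1.538]
ft_force: [0.3, 3.1, 2.9]
opening: 0.139
grip_force: 30.0
```

```bash
python3 -c "
from h import *
bar()"
```

```text
t 27.4 eef [600.  197.1 199.4] F [0.3 3.1 2.9] op 13.2
lid n 6346 theta 1.092 pt 53.8 211.6
bar 52 [ -1.7 177.7 135.3] r 85.5 alpha 94.5
tcp chest [ -2.7 191.1 199.3]
```

Call:
jog_arm --pt "0 0 0 0 -4.9 0.5 10" --pt "0 0 0 0 -4.8 0.8 10" --pt "0 0 0 0 -4.8 1.1 10" --pt "0 0 0 0 -4.7 1.4 10" --pt "0 0 0 0 -4.6 1.7 10" --pt "0 0 0 0 -4.5 1.9 10" --pt "0 0 0 0 0 0 10"

```text
t: 28.38
eef_pos: [571.5, 197.9, 192.0]
tcp_rot: [-3.133, 0.0, 1.538]
ft_force: [-2.7, 4.4, -2.4]
opening: 0.135
grip_force: 30.0
```

```bash
python3 -c "
from h import *
bar()"
```

```text
t 28.375 eef [571.5 197.9 192. ] F [-2.7  4.4 -2.4] op 12.8
lid n 7007 theta 0.853 pt 22.7 205.5
bar 54 [-30.2 179.3 126.9] r 84.6 alpha 114.6
tcp chest [-31.1 191.1 192.1]
```

Call:
jog_arm --pt "0 0 0 0 -4.4 2.2 10" --pt "0 0 0 0 -4.2 2.4 10" --pt "0 0 0 0 -4.1 2.7 10" --pt "0 0 0 0 -3.9 2.9 10" --pt "0 0 0 0 -3.8 3.1 10" --pt "0 0 0 0 -3.6 3.4 10" --pt "0 0 0 0 -3.4 3.5 10" --pt "0 0 0 0 0 0 10"

```text
t: 29.48
eef_pos: [544.1, 198.7, 171.8]
tcp_rot: [-3.133, 0.0, 1.538]
ft_force: [-2.3, 3.3, -4.9]
opening: 0.138
grip_force: 30.0
```

```bash
python3 -c "
from h import *
bar()"
```

```text
t 29.475 eef [544.1 198.7 171.8] F [-2.3  3.3 -4.9] op 13.1
lid n 5040 theta 0.543 pt -9.4 179.7
bar 39 [-58.  176.2 106.6] r 84.7 alpha 138.0
tcp chest [-58.6 191.1 172. ]
```

Call:
jog_arm --pt "0 0 0 0 -3.2 3.7 10" --pt "0 0 0 0 -2.9 3.9 10" --pt "0 0 0 0 -2.7 4.1 10" --pt "0 0 0 0 -2.5 4.2 10" --pt "0 0 0 0 -2.2 4.4 10" --pt "0 0 0 0 -2 4.5 10" --pt "0 0 0 0 -1.7 4.6 10" --pt "0 0 0 0 0 0 10"

```text
t: 30.58
eef_pos: [527.0, 199.3, 142.6]
tcp_rot: [-3.134, 0.0, 1.538]
ft_force: [-1.9, 3.9, -5.7]
opening: 0.143
grip_force: 30.0
```

```bash
python3 -c "
from h import *
bar()"
```

```text
t 30.575 eef [527.  199.3 142.6] F [-1.9  3.9 -5.7] op 13.6
lid n 1 theta 0.159 pt -59.0 150.0
bar 14 [-78.8 168.5  74.6] r 87.3 alpha 163.7
tcp chest [-75.9 191.1 142.9]
```

Call:
jog_arm --pt "0 0 0 0 -0.9 3.1 10" --pt "0 0 0 0 -0.9 3.2 10" --pt "0 0 0 0 -0.7 3.2 10" --pt "0 0 0 0 -0.7 3.2 10" --pt "0 0 0 0 -0.4 3 10" --pt "0 0 0 0 -0.4 3 10" --pt "0 0 0 0 0 0 10"

```text
t: 31.55
eef_pos: [523.3, 199.4, 124.1]
tcp_rot: [-3.135, 0.0, 1.538]
ft_force: [2.7, 0.4, -6.2]
opening: 0.135
grip_force: 30.0
```

```bash
cat >> h.py <<'E'
def shut():
    c=env.read_camera("scene");Q=tochest(cloud(c))
    m=(abs(Q[...,1])<100)&(Q[...,0]>-85)&(Q[...,0]<90)&(Q[...,2]>95)&(Q[...,2]<160);q=Q[m]
    A=np.polyfit(q[:,0],q[:,2],1);r=q[:,2]-np.polyval(A,q[:,0]);k=abs(r)<6;A=np.polyfit(q[k,0],q[k,2],1)
    print("lid slope",-A[0].round(4),"z@hinge",np.polyval(A,100).round(1),"z@front",np.polyval(A,-100).round(1));return c
E
python3 -c "
from h import *
rep();print(tochest(env.state()['eef_pos']));shut()"
```

```text
t 31.55 eef [523.3 199.4 124.1] F [ 2.7  0.4 -6.2] op 12.9
[-79.68103058 191.02724041 124.11538282]
lid slope 0.0313 z@hinge 112.7 z@front 118.9
```

Call:
jog_arm --pt "0 0 0 0 -0.1 1.3 10" --pt "0 0 0 0 -0.1 1.3 10" --pt "0 0 0 0 0 0 10"

```text
t: 31.98
eef_pos: [523.1, 199.4, 121.8]
tcp_rot: [-3.135, 0.0, 1.538]
ft_force: [3.8, -0.6, -5.3]
opening: 0.143
grip_force: 30.0
```

```bash
python3 -c "
from h import *
rep();print(tochest(env.state()['eef_pos']));shut()
env.read_camera=lambda n:dict(np.load('scene0.npz'));shut()"
```

```text
t 31.975 eef [523.1 199.4 121.8] F [ 3.8 -0.6 -5.3] op 13.6
[-79.81413406 191.04738328 121.80912782]
lid slope 0.0098 z@hinge 112.8 z@front 114.8
lid slope 0.001 z@hinge 112.8 z@front 113.0
```

Call:
jog_arm --pt "0 0 0 0 -0.1 0.8 10" --pt "0 0 0 0 0 0.6 10" --pt "0 0 0 0 0 0 10"

```text
t: 32.4
eef_pos: [523.2, 199.5, 120.6]
tcp_rot: [-3.136, -0.0, 1.538]
ft_force: [5.8, -1.6, -2.2]
opening: 0.138
grip_force: 30.0
```

```bash
python3 -c "
from h import *
rep();shut()"
```

```text
t 32.4 eef [523.2 199.5 120.6] F [ 5.8 -1.6 -2.2] op 13.1
lid slope 0.0011 z@hinge 112.8 z@front 113.0
```

Call:
jog_arm --pt "0 0 0 0 0 0.4 10" --pt "0 0 0 0 0 0 30" --pt "0 0 0 0 0 0 30" --pt "0 0 0 0 0 0 32" --pt "0 0 0 0 0 -20 32" --pt "0 0 0 0 0 -40 32" --pt "0 0 0 0 0 -40 32" --pt "0 0 0 0 0 -40 32" --pt "0 0 0 0 0 0 32"

```text
t: 33.58
eef_pos: [524.2, 199.7, 262.7]
tcp_rot: [-3.139, -0.001, 1.538]
ft_force: [0.5, -0.4, 0.5]
opening: 0.333
grip_force: 0.0
```

```bash
python3 -c "
from h import *
rep();shut();c,Q=knee('scene','end.png')"
```

```text
t 33.575 eef [524.2 199.7 262.7] F [ 0.5 -0.4  0.5] op 31.7
lid slope 0.0009 z@hinge 112.8 z@front 113.0
scene knee n 134 med [-76.8 180.1  56.3] lo [-83.8 155.8  51.3] hi [-72.6 202.5  59.1]
```

View pics/end.png

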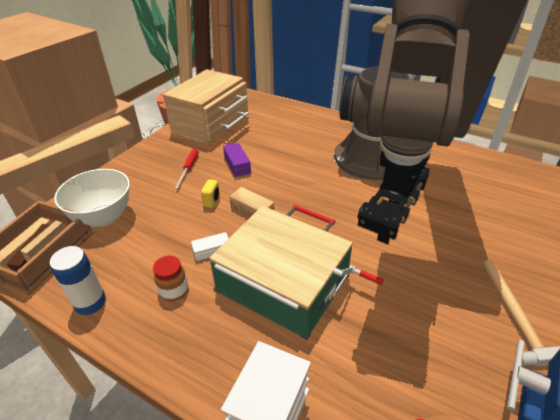

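The lid is shut (slope 0.0009, the same as at the start). The knee bar is back at (370,278), the bystanders are where they were, and the arm is clear.

```bash
python3 -c "
from h import *
print(env.job_done())"
```

```text
the job is handed in; nothing more can be done
None
```

The cork sanding block lies flat in the chest, the lid was lowered under control and is fully shut with the stay folded back at its start place, and the job was handed in at about 34 s of the 72 s allowed.

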